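# Hand a roll across the bakery counter

### The job

A guest has laid a red order disc on the black pick-up mat: put it back over the post of the disc holder, on top of the other discs. Then take the little serving pan with the roll by its black grip, turn it about a quarter turn so that its long metal handle points squarely across the mat to the guest on the far side, and hold it out level over the middle of the mat, a hand's breadth (about 10 cm) above it, for the guest to take by the handle. Keep the pan level and the roll in its middle the whole time, leave the jam jar, sugar pourer and cup alone, and finish while still holding the pan still: do not put it down or let go.

Things in the scene. Friction and masses are not known exactly. Their poses are not given: they have to be found in the camera images.
- disc: Loose red order disc with a hole, lying flat on the mat: 56 mm across, 8 mm thick, hole 20 mm across in its middle, 20 g. Origin at the centre of its underside, z up.
- disc_holder: Fixed disc holder: round dark wooden base 84 mm across and 14 mm high with a blue and a yellow disc (56 mm across, 8 mm each) already on it, so the top of the pile is 30 mm above the counter, and a thin upright steel post 8 mm in diameter through the middle. Origin at the centre of the base's underside on the counter, z up along the post.
- post_tip (a point): Top of the holder's post, on its axis, 99 mm above the counter.
- mat: Fixed black rubber pick-up mat lying on the counter, 200 mm (its x) by 260 mm (its y), 4 mm thick. Origin at the middle of its underside. Its +x axis points across the counter to the guest on the far side (away from the robot); an orange stripe marks that far edge.
- pan: Loose little aluminium serving pan, 0.18 kg: round, 144 mm across the rim, 36 mm high, dished inside. Its long flat metal handle (20 mm wide, 6 mm thick) points along pan +x, ending 160 mm from the centre; on its other end (-x) is a short black grip. It starts on the counter, handle to the robot's left (world +y) within about 0.35 rad. Origin at the centre of its underside, z up.
- pan_grip (a point): Middle of the pan's short black grip, a block 40 mm long (radially, pan x), 26 mm wide (pan y) and 16 mm high, at pan x = -98 mm, 30 mm above the pan's underside. Pinch it across its width from above. The pan hangs out to one side of it: a weak pinch (10 N) lets it droop, a firm one (25 to 50 N) keeps it level.
- pan_handle_end (a point): Near the end of the pan's long metal handle, at pan x = +155 mm, 31 mm above the pan's underside.
- pan_well (a point): Middle of the pan's dished floor, where the roll rests, 6 mm above the centre of the pan's underside. The floor is flat 10 mm around it, rises gently (5 degrees) to 35 mm from the centre, then 12 degrees to the foot of the wall at 56 mm.
- roll_center (a point): Centre of the loose round golden-brown roll, a ball 44 mm across, about 30 g, which starts in the middle of the pan, 28 mm above the pan's underside, and rolls when the pan is tilted or jerked.
- jam_jar: Loose jam jar with a brass cap, 64 mm across, 85 mm high. Origin at the centre of its underside. Leave it alone.
- sugar_pourer: Loose white sugar pourer with a steel spout, 66 mm across, 140 mm high. Origin at the centre of its underside. Leave it alone.
- cup: Loose white cup, 68 mm across, 58 mm high. Origin at the centre of its underside. Leave it alone.
There are look-alikes about, which are no part of the job. Of the things like the disc, leave any that is brown, purple or yellow; of the rest the smaller one is meant.

How it is judged (in metres and radians):
On the way, in this order (a step that is already met when the one before it is completed fails the run):
1. the red disc lies flat on the pile, with the holder's post through its hole, let go (horizontal distance between disc and post_tip below 0.01 m and z of disc in the frame of disc_holder below 0.036 m and angle between disc's own z axis and vertical below 0.2 rad and contact force between disc and the fingers below 0.1 N), for 0.3 s.
2. the pan with the roll is lifted clear of the counter in the fingers (height (world z) of pan above 0.03 m and contact force between pan and the fingers above 1 N and horizontal distance between roll_center and pan_well below 0.03 m), for 0.2 s.
At the end, for the whole second after the job is handed in: Disc on the pile, post through its hole. Fingers hold the pan by its black grip (TCP within 45 mm), still, underside 60 to 180 mm up, nothing else carrying it, centre within 50 mm of the mat's, handle to the guest within 10 deg, tilt under 4 deg, roll at rest within 16 mm of the pan's middle (horizontal distance between disc and post_tip below 0.01 m and z of disc in the frame of disc_holder below 0.036 m and angle between disc's own z axis and vertical below 0.2 rad and contact force between pan and the fingers above 1 N and distance between the grasp point and pan_grip below 0.045 m and height (world z) of pan between 0.06 and 0.18 m and contact force between pan and jam_jar below 0.1 N and contact force between pan and sugar_pourer below 0.1 N and contact force between pan and cup below 0.1 N and contact force between pan and disc_holder below 0.1 N and horizontal distance between pan and mat below 0.05 m and angle between the x axis of pan and the x axis of mat, either way round below 0.18 rad and x of pan_handle_end in the frame of mat above 0.05 m and angle between pan's own z axis and vertical below 0.07 rad and horizontal distance between roll_center and pan_well below 0.016 m and linear speed of pan below 0.02 m/s and angular speed of pan below 0.1 rad/s and linear speed of roll below 0.04 m/s); the arm keeps its last pose, push and grip.
It fails at once if the roll runs more than 30 mm from the middle of the pan (horizontal distance between roll_center and pan_well above 0.03 m).
It fails at once if the pan is tilted more than 10 degrees (angle between pan's own z axis and vertical above 0.175 rad).
It fails at once if the jam jar, sugar pourer or cup is moved more than 20 mm (distance of any of jam_jar, sugar_pourer, cup from where it was at the start of the episode above 0.02 m).
It also fails if it takes over 72 s, if anything falls off the work surface, if the arm or the gripper's body presses on something with over 40 N, if the wrist force passes 120 N, or if a joint passes its speed limit or range.

### The arm

A 6-joint arm with a two-finger parallel gripper is mounted at the origin on the work surface. World frame = base frame: x ahead of the robot, y to its left, z up, the work surface at z = 0. Lengths are in m, angles in degrees, forces in N, time in s.
With the tool pointing down it reaches from about 0.25 to 0.725 m from the base axis. Payload 9.7 kg.
Tool frame: the origin (TCP) lies between the finger pads, 19 mm behind the fingertips; this is the grasp point; z points along the fingers, y is the line along which they close (so a half turn about z gives the same grasp; the last joint's range is limited). The gripper opens to 85 mm and grips with 20 to 120 N. Pads are 22 mm wide; open, the fingers measure 114 mm over their backs; the gripper's body (76 mm by 85 mm) begins 54 mm behind the grasp point. The pads swing forward as they close: fully open they stand 13 mm farther back than shut.
Start: joints at [-71.505, 4.979, 10.078, 95.1, 0, 90], TCP at [0.174, -0.522, 0.25] pointing down, gripper open.
Joint ranges: [-179.16, 179.16], [-48.56, 103.87], [-65.8, 70.77], [-126.05, 130.52], [-82.76, 87.17], [-180, 180]. Speed limits (degrees/s): [127.2, 127.2, 147.25, 180, 180, 180].

### API

Orientations are given as [roll, pitch, yaw] about the fixed x, y, z axes, in that order (R = Rz(yaw) Ry(pitch) Rx(roll)).
In Python, from workcell import sensors, camera, ticket gives the robot as it stands.
- The arm moves only by the shell command python3 -m handwheel 'ROWS' [FORCE]. ROWS is a JSON object of lists of equal length, an entry for each row: "gripper": the opening, from -1 (shut) to 1 (fully open); "slide": the shift along the tool's x, y, z in mm, a list of three; "yaw": the turn about the tool's z in rad. A call has 1 to 8 rows; each row shifts and turns the commanded pose from where the row before left it, along the tool's axes as they then stand; what a row does not reach is not made up. A row lasts 1/12 s, in which the tool goes at most 41.7 mm and 7.16 degrees, less where a joint would pass 70% of its speed; a pose out of reach is approached as far as the arm can. A call is refused whole if a number of a shift passes 41.7 or a number of a turn 0.125, either way. A call with a gripper value outside its range is refused whole. The fingers move at their own pace and stop on an object; FORCE is the grip in N (left out, the last holds). Time passes only in rows, so rows that do not move let the fingers close. It gives the time, the measured TCP pose, the force, the opening and the grip force at its end, in the units of the state.
- sensors.get_obs(): the state, without advancing time (a new reading comes with each control period).
- camera(name): name is "scene" or "top"; returns a dict with "img" (420x560x3 uint8, red, green, blue), "fx", "fy", "cx", "cy" (pixels), "R" (3x3) and "t" (3): a world point X has camera coordinates R X + t. Camera axes: x right, y down, z forward; pixel columns grow to the right and rows downward; lengths in m; the calibration is good to about 2 mm. A picture is of the moment at which its call begins. There is no depth.
- ticket.job_done(): hands the job in; it is judged then, once.
The state is a dict: "time": time; "q": joint angles; "qd": joint speeds; "joint_efforts": joint torques, N m; "ee_pos": TCP position; "tcp_rot": TCP orientation; "wrist_force": force on the tool from outside, world axes, zero at the start; "torque": the same for the moment, N m; "opening": finger opening in m; "grasp_force": force on a finger pad.
Only numpy, scipy, OpenCV 4.12 (cv2) and the standard library are available. Lean on these libraries where they do the work, as an engineer would, in place of code of your own. Each camera call takes 0.05 s, during which the arm holds its last target. There are 200 camera calls.

## Working session

There is one attempt and no reset: what is moved stays moved. The work goes in short steps, Python scripts to look and compute and a shell command to move; the robot and the scene stay as the last step left them, time stands still between calls to the robot, and variables do not carry over. Pictures are saved under pics/ and viewed, at most 10 in all, crops included, and the job is handed in when it is done.

```bash
mkdir -p pics; ls; python3 - <<'E'
from workcell import sensors, camera
import cv2,numpy as np
for n in("scene","top"):
    c=camera(n); cv2.imwrite(f"pics/{n}0.png",c["img"][:,:,::-1]); print(n,c["fx"],c["cx"],c["cy"],np.round(c["R"],3).tolist(),np.round(c["t"],3).tolist())
o=sensors.get_obs(); print(o)
E
```

```text
pics
scene 493.3348022663239 276.62780466217424 217.54213431355467 [[0.115, 0.993, -0.021], [0.564, -0.083, -0.822], [-0.818, 0.083, -0.569]] [-0.106, -0.264, 1.681]
top 415.2027742337388 279.3869720159089 208.8969156546778 [[0.004, -1.0, -0.017], [-0.986, -0.002, -0.164], [0.164, 0.017, -0.986]] [0.038, 0.621, 1.002]
{'time': 0.1, 'q': array([-7.15059577e+01,  5.00631127e+00,  1.00380702e+01,  9.51004596e+01,
       -2.73947641e-04,  8.99994562e+01]), 'qd': array([-0.14894599, -0.06147711,  0.12137524, -0.03153604,  0.05042609,
       -0.01795674]), 'joint_efforts': array([-1.19359120e-04, -5.21561193e+01,  4.65651619e+01,  1.59945973e-02,
       -3.50505570e-05, -1.35285777e-06]), 'ee_pos': array([ 0.17439941, -0.52140907,  0.2493614 ]), 'tcp_rot': array([-1.79931299e+02,  2.73295444e-04,  1.84945864e+01]), 'wrist_force': array([-0.06851631,  0.2461649 ,  0.23199212]), 'torque': array([ 0.03124737,  0.05879027, -0.00724349]), 'grasp_force': 0.0, 'opening': 0.08558102288061528}
```

View pics/scene0.png

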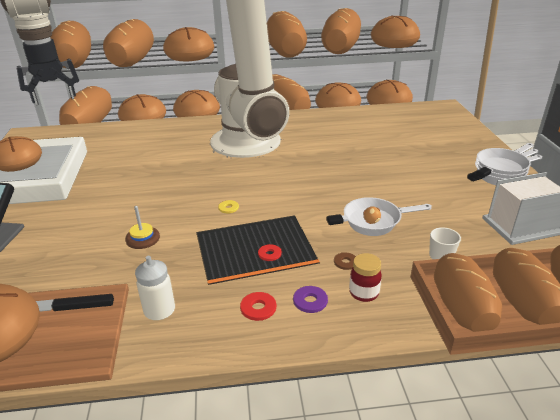

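View pics/top0.png

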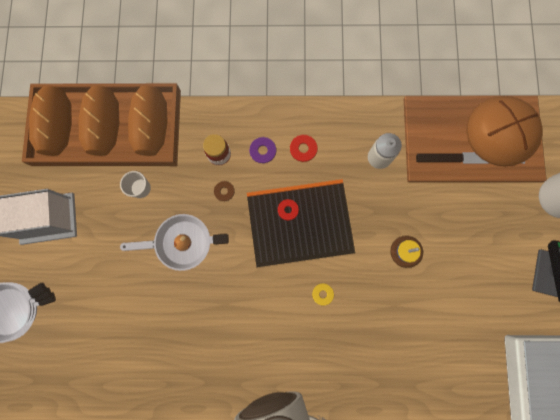

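Top view, things like the disc: a small red ring on the mat at (288,210), a large red ring at (303,149), purple (263,150), brown (224,191), a loose yellow one (322,294), and the holder with its yellow top disc at (408,251). I choose the smaller red one, on the mat (scene view: (270,252)). The pan is at (182,243) with its grip at (220,240) and handle at (123,246). There is also a stack of other pans at (10,312). Next I measure, with one close crop to check the choice.

```bash
cat > h.py <<'E'
import numpy as np,cv2
from workcell import sensors,camera
def ray(c,p):
    R=np.array(c["R"]);t=np.array(c["t"])
    return -R.T@t, R.T@np.array([(p[0]-c["cx"])/c["fx"],(p[1]-c["cy"])/c["fy"],1])
def plane(c,p,z):
    o,d=ray(c,p); return o+d*(z-o[2])/d[2]
def tri(c1,p1,c2,p2):
    (a,u),(b,v)=ray(c1,p1),ray(c2,p2); s=np.linalg.lstsq(np.c_[u,-v],b-a,rcond=None)[0]
    A,B=a+u*s[0],b+v*s[1]; return (A+B)/2,np.linalg.norm(A-B)
def proj(c,X):
    q=np.array(c["R"])@X+c["t"]; return np.array([c["fx"]*q[0]/q[2]+c["cx"],c["fy"]*q[1]/q[2]+c["cy"]])
def blob(c,lo,hi,box,lo2=None,hi2=None):
    "largest contour of an HSV range inside box x0,y0,x1,y1"
    h=cv2.cvtColor(c["img"],cv2.COLOR_RGB2HSV); m=cv2.inRange(h,np.array(lo),np.array(hi))
    if lo2: m|=cv2.inRange(h,np.array(lo2),np.array(hi2))
    k=np.zeros_like(m); x0,y0,x1,y1=box; k[y0:y1,x0:x1]=m[y0:y1,x0:x1]
    C=max(cv2.findContours(k,cv2.RETR_EXTERNAL,cv2.CHAIN_APPROX_NONE)[0],key=cv2.contourArea)
    return C
RED=((0,180,90),(6,255,255));RED2=((174,180,90),(180,255,255))
YEL=((22,150,120),(35,255,255))
def ell(C): return cv2.fitEllipse(C)
E
python3 - <<'E'
from h import *
T=camera("top");S=camera("scene")
def both(name,f):
    p,q=f(T,0),f(S,1); X,e=tri(T,p,S,q); print(name,np.round(p,1),np.round(q,1),np.round(X,4),"gap",round(e,4)); return X
rb=[(265,190,310,230),(250,235,290,268)]
disc=both("disc",lambda c,i:ell(blob(c,*RED[:2],rb[i],*RED2))[0])
for i,c in enumerate((T,S)):
    e=ell(blob(c,*RED,rb[i],*RED2)); print("axes",e[1], "centre on z=12mm",plane(c,e[0],.012).round(4))
yb=[(385,230,430,275),(120,215,165,250)]
for i,c in enumerate((T,S)):
    e=ell(cv2.convexHull(blob(c,*YEL,yb[i])));print("yellow",e[0],e[1],plane(c,e[0],.03).round(4))
both("holder top",lambda c,i:ell(cv2.convexHull(blob(c,*YEL,yb[i])))[0])
K=((0,0,0),(180,255,50))
gb=[(205,228,235,252),(320,208,348,230)]
both("grip",lambda c,i:cv2.minAreaRect(blob(c,*K,gb[i]))[0])
for i,c in enumerate((T,S)): print(cv2.minAreaRect(blob(c,*K,gb[i])))
rl=[(165,228,200,258),(355,200,390,228)]
both("roll",lambda c,i:cv2.minEnclosingCircle(blob(c,(5,90,60),(18,255,255),rl[i]))[0])
mb=[(240,175,360,270),(190,210,325,285)]
for i,c in enumerate((T,S)):
    r=cv2.approxPolyDP(cv2.convexHull(np.vstack([blob(c,(0,0,0),(180,255,75),mb[i]),blob(c,(5,180,150),(16,255,255),mb[i])])),6,True)[:,0]
    P=np.array([plane(c,p,.004) for p in r]); print("mat",r.tolist(),P.round(3).tolist(),P.mean(0).round(4))
im=T["img"][120:320,100:440]; a=cv2.resize(im,None,fx=2.3,fy=2.3,interpolation=2)[:,:,::-1].copy()
cv2.imwrite("pics/crop_top.png",a)
E
```

```text
disc [287.7 209.2] [269.3 252.3] [0.6269 0.0179 0.0074] gap 0.0015
axes (19.907325744628906, 20.205284118652344) centre on z=12mm [0.6262 0.0187 0.012 ]
axes (15.294331550598145, 22.489276885986328) centre on z=12mm [0.6325 0.0167 0.012 ]
yellow (408.7696228027344, 250.73895263671875) (21.38880157470703, 22.086454391479492) [ 0.5171 -0.2883  0.03  ]
yellow (140.62615966796875, 230.194091796875) (14.299903869628906, 23.280866622924805) [ 0.5243 -0.2893  0.03  ]
holder top [408.8 250.7] [140.6 230.2] [ 0.5174 -0.2903  0.025 ] gap 0.0011Traceback (most recent call last):
  File "<stdin>", line 15, in <module>
  File "<stdin>", line 4, in both
  File "<stdin>", line 15, in <lambda>
  File "h.py", line 18, in blob
    C=max(cv2.findContours(k,cv2.RETR_EXTERNAL,cv2.CHAIN_APPROX_NONE)[0],key=cv2.contourArea)
ValueError: max() iterable argument is empty
```

```bash
python3 - <<'E'
from h import *
T=camera("top");S=camera("scene")
im=T["img"][120:320,100:440]; cv2.imwrite("pics/crop_top.png",cv2.resize(im,None,fx=2.3,fy=2.3,interpolation=2)[:,:,::-1])
def both(name,f):
    p,q=f(T,0),f(S,1); X,e=tri(T,p,S,q); print(name,np.round(p,1),np.round(q,1),np.round(X,4),"gap",round(e,4)); return X
for c,b in ((T,(205,228,235,252)),(S,(320,208,348,230))):
    h=cv2.cvtColor(c["img"],cv2.COLOR_RGB2HSV)[b[1]:b[3],b[0]:b[2]]; print(h[...,2].min(), np.percentile(h[...,2],[5,20]))
K=((0,0,0),(180,255,75))
gb=[(205,228,235,252),(320,208,348,230)]
both("grip",lambda c,i:cv2.minAreaRect(blob(c,*K,gb[i]))[0])
for i,c in enumerate((T,S)): print(cv2.minAreaRect(blob(c,*K,gb[i])))
rl=[(165,228,200,258),(355,200,390,228)]
both("roll",lambda c,i:cv2.minEnclosingCircle(blob(c,(5,90,60),(18,255,255),rl[i]))[0])
mb=[(240,175,360,270),(190,210,325,285)]
for i,c in enumerate((T,S)):
    r=cv2.approxPolyDP(cv2.convexHull(np.vstack([blob(c,(0,0,0),(180,255,75),mb[i]),blob(c,(5,180,150),(16,255,255),mb[i])])),6,True)[:,0]
    P=np.array([plane(c,p,.004) for p in r]); print("mat",r.tolist(),P.round(3).tolist(),P.mean(0).round(4))
E
```

```text
54 [57.  97.8]
30 [35. 52.]
grip [220.2 238.8] [334.5 219.3] [0.546  0.1912 0.0293] gap 0.0016
((220.17822265625, 238.7821807861328), (8.756327629089355, 14.328536033630371), 84.2894058227539)
((334.53997802734375, 219.27996826171875), (8.9095458984375, 15.132086753845215), 81.8698959350586)
roll [181.7 242.6] [372.1 214.6] [0.5361 0.2904 0.027 ] gap 0.0018
mat [[353, 252], [257, 266], [247, 193], [342, 180]] [[0.515, -0.151, 0.004], [0.478, 0.098, 0.004], [0.671, 0.128, 0.004], [0.707, -0.127, 0.004]] [ 0.5929 -0.0131  0.004 ]
mat [[318, 261], [208, 282], [197, 232], [294, 216]] [[0.67, 0.126, 0.004], [0.708, -0.127, 0.004], [0.516, -0.155, 0.004], [0.481, 0.097, 0.004]] [ 0.5936 -0.0147  0.004 ]
```

View pics/crop_top.png

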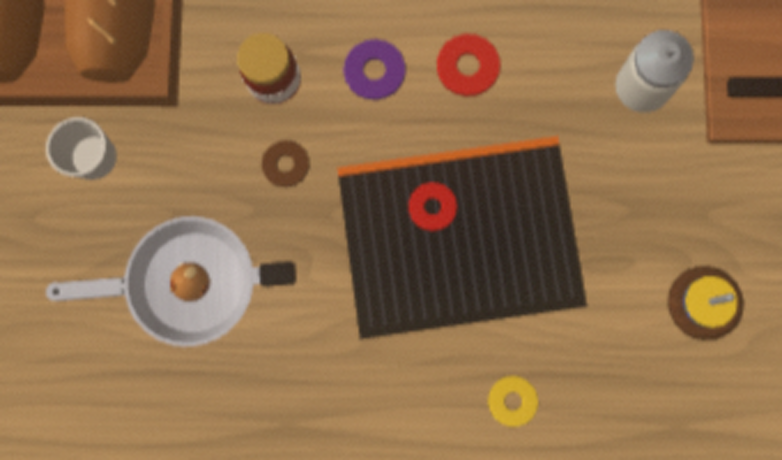

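The crop shows the small red ring on the mat at crop (432,206), clearly smaller than the large red ring at (468,65), so the choice stands. The pan's grip is at (278,273), the handle points left, and the roll is at (189,281). Now I move above the disc.

```bash
python3 -m handwheel '{"gripper":[1,1,1,1,1,1,1,1],"slide":[[15,-9,0],[30,-18,0],[30,-18,0],[30,-18,0],[30,-18,0],[30,-18,0],[30,-18,0],[30,-18,5]],"yaw":[0,0,0,0,0,0,0,0]}' 30
python3 -m handwheel '{"gripper":[1,1,1,1,1,1,1,1],"slide":[[30,-18,10],[30,-18,10],[30,-18,10],[30,-18,10],[30,-18,10],[30,-18,10],[30,-18,10],[30,-18,10]],"yaw":[0,0,0,0,0,0,0,0]}'
python3 -m handwheel '{"gripper":[1,1,1,1,1,1,1,1],"slide":[[30,-18,10],[30,-18,10],[30,-18,10],[30,-20,10],[15,-14,10],[0,0,0],[0,0,0],[0,0,0]],"yaw":[0,0,0,0,0,0,0,0]}'
python3 - <<'E'
from h import *
o=sensors.get_obs();print(o["q"].round(1))
p=o["ee_pos"];y=np.radians(o["tcp_rot"][2]);d=np.array([.6265,.0183])-p[:2]
print(p,(1e3*np.array([d@[np.cos(y),np.sin(y)],d@[np.sin(y),-np.cos(y)]])).round(1))
T=camera("top");S=camera("scene")
cv2.imwrite("pics/a1.png",np.hstack([cv2.resize(T["img"][130:290,190:400],None,fx=1.9,fy=1.9),cv2.resize(S["img"][130:290,190:400],None,fx=1.9,fy=1.9)])[:,:,::-1])
E
```

```text
time: 0.97
ee_pos: [0.346, -0.3209, 0.2458]
tcp_rot: [179.9, -0.0, 18.5]
wrist_force: [0.5, -1.0, -0.7]
opening: 0.0852
grasp_force: 0.0
time: 1.63
ee_pos: [0.5278, -0.1079, 0.1646]
tcp_rot: [180.0, -0.0, 18.5]
wrist_force: [0.1, -0.8, -0.4]
opening: 0.0855
grasp_force: 0.0
time: 2.3
ee_pos: [0.6268, 0.0165, 0.1151]
tcp_rot: [180.0, 0.0, 18.5]
wrist_force: [0.0, 0.9, -0.1]
opening: 0.0853
grasp_force: 0.0
[  1.5  15.    6.6  81.6  -0.  163. ]
[0.62683681 0.01651411 0.11506082] [ 0.2 -1.8]
```

```bash
python3 -m handwheel '{"gripper":[0.65,0.65,0.65,0.65,0.65,0.65,0.65,0.65],"slide":[[0,-2,10],[0,0,15],[0,0,15],[0,0,15],[0,0,15],[0,0,8],[0,0,0],[0,0,0]],"yaw":[0,0,0,0,0,0,0,0]}' 30
python3 - <<'E'
from h import *
T=camera("top");S=camera("scene")
cv2.imwrite("pics/a2.png",np.hstack([cv2.resize(T["img"][150:260,220:360],None,fx=2.8,fy=2.8),cv2.resize(S["img"][180:290,200:340],None,fx=2.8,fy=2.8)])[:,:,::-1])
E
```

```text
time: 3.07
ee_pos: [0.6262, 0.0183, 0.037]
tcp_rot: [-180.0, 0.0, 18.5]
wrist_force: [0.3, -0.5, 1.1]
opening: 0.0704
grasp_force: 0.0
```

View pics/a2.png

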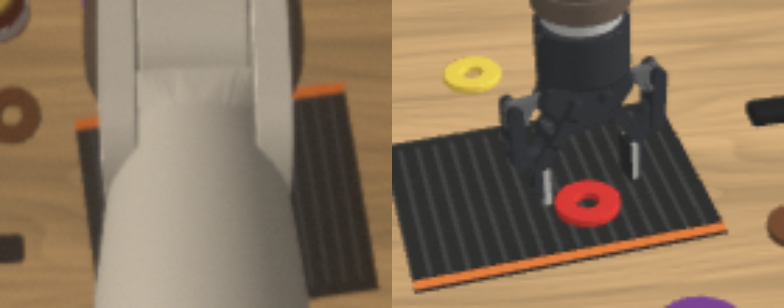

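The scene crop shows the two silver pads at (548,190) and (635,160) on either side of the red disc at (588,203). The top view is blocked by the arm. I lower gently until the tips touch or nearly touch.

```bash
python3 -m handwheel '{"gripper":[0.65,0.65,0.65,0.65,0.65],"slide":[[0,0,4],[0,0,4],[0,0,2],[0,0,0],[0,0,0]],"yaw":[0,0,0,0,0]}' 30
python3 -m handwheel '{"gripper":[0.65,0.65,0.65,0.65],"slide":[[0,0,2],[0,0,1],[0,0,0],[0,0,0]],"yaw":[0,0,0,0]}'
python3 - <<'E'
from h import *
S=camera("scene");o=sensors.get_obs();print(o["ee_pos"],o["wrist_force"])
cv2.imwrite("pics/a3.png",cv2.resize(S["img"][210:280,220:320],None,fx=6,fy=6,interpolation=2)[:,:,::-1])
E
```

```text
time: 3.58
ee_pos: [0.6263, 0.0187, 0.0268]
tcp_rot: [-180.0, 0.0, 18.5]
wrist_force: [0.2, -0.6, -0.0]
opening: 0.0707
grasp_force: 0.0
time: 3.92
ee_pos: [0.6264, 0.0187, 0.0239]
tcp_rot: [-180.0, 0.0, 18.5]
wrist_force: [-0.1, -0.3, 0.2]
opening: 0.0702
grasp_force: 0.0
[0.62642837 0.01869793 0.02400447] [ 0.06336671 -0.41447986  0.5485362 ]
```

View pics/a3.png

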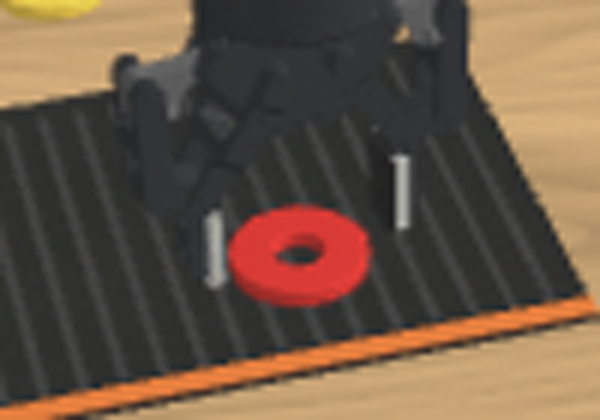

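```bash
python3 - <<'E'
from h import *
S=camera("scene");o=sensors.get_obs();p=o["ee_pos"];y=np.radians(o["tcp_rot"][2]);Y=np.array([np.sin(y),-np.cos(y),0]);X=np.array([np.cos(y),np.sin(y),0])
for s in(1,-1):
  for z in (.005,.010,.015):
    q=p+s*Y*.0352+X*.011; q[2]=z; print(s,z,((proj(S,q)-[220,210])*6).round())
E
```

```text
1 0.005 [229. 299.]
1 0.01 [228. 289.]
1 0.015 [228. 279.]
-1 0.005 [392. 248.]
-1 0.01 [392. 238.]
-1 0.015 [392. 228.]
```

The pad tips stand about 10–14 mm up, so I go 4 mm lower and close.

```bash
python3 -m handwheel '{"gripper":[0.65,0.65,0.65,0.65],"slide":[[0,0,2],[0,0,2],[0,0,0],[0,0,0]],"yaw":[0,0,0,0]}' 30
python3 -m handwheel '{"gripper":[0.1,0.1,0.1,0.1,0.1,0.1,0.1,0.1],"slide":[[0,0,0],[0,0,0],[0,0,0],[0,0,0],[0,0,0],[0,0,0],[0,0,0],[0,0,0]],"yaw":[0,0,0,0,0,0,0,0]}' 30
```

```text
time: 4.35
ee_pos: [0.6263, 0.0187, 0.0197]
tcp_rot: [-180.0, 0.0, 18.5]
wrist_force: [-0.6, 0.7, 0.2]
opening: 0.0705
grasp_force: 0.0
time: 5.02
ee_pos: [0.6266, 0.0187, 0.0205]
tcp_rot: [180.0, -0.0, 18.5]
wrist_force: [-1.9, -0.2, 5.0]
opening: 0.0544
grasp_force: 31.6
```

```bash
python3 -m handwheel '{"gripper":[0.1,0.1,0.1,0.1,0.1,0.1,0.1,0.1],"slide":[[0,0,-4],[0,0,-10],[0,0,-20],[0,0,-30],[0,0,-35],[0,0,-35],[0,0,-16],[0,0,0]],"yaw":[0,0,0,0,0,0,0,0]}' 30
python3 - <<'E'
from h import *
S=camera("scene");o=sensors.get_obs();p=o["ee_pos"];print(p)
e=ell(blob(S,*RED,(225,170,320,260),*RED2));print(e,proj(S,p+[0,0,-.0125]))
T=camera("top")
def tipof(c,b): 
    im=c["img"][b[1]:b[3],b[0]:b[2]]; return im
cv2.imwrite("pics/a4.png",np.hstack([cv2.resize(S["img"][170:270,220:320],(390,390),interpolation=2),cv2.resize(S["img"][195:255,110:170],(400,390),interpolation=2)])[:,:,::-1])
E
```

```text
time: 5.68
ee_pos: [0.6281, 0.0187, 0.1759]
tcp_rot: [179.9, -0.4, 18.5]
wrist_force: [-0.2, -0.3, -0.3]
opening: 0.0543
grasp_force: 31.7
[0.62747011 0.01871051 0.17297309]
((268.25018310546875, 197.02853393554688), (14.83997917175293, 21.88499641418457), 87.6977310180664) [267.92706861 197.65952268]
```

View pics/a4.png

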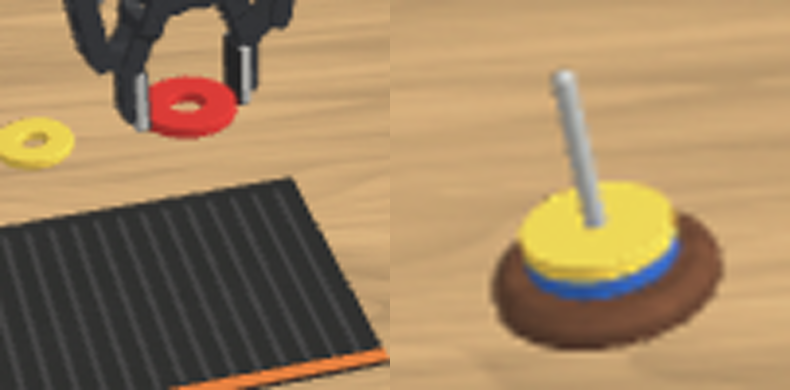

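The disc hangs flat between the pads (left crop, (190,107)). The post tip is at crop (565,77), which is scene px (136.3,206.8); in the top view it is at about (418,249.6). I triangulate the tip.

```bash
python3 - <<'E'
from h import *
T=camera("top");S=camera("scene")
# post in top view: low-saturation pixels over yellow/brown
h=cv2.cvtColor(T["img"],cv2.COLOR_RGB2HSV)[230:275,395:430]
ys,xs=np.where((h[...,1]<70)&(h[...,2]>90)); print(sorted(zip((xs+395).tolist(),(ys+230).tolist())))
h=cv2.cvtColor(S["img"],cv2.COLOR_RGB2HSV)[200:235,128:150]
ys,xs=np.where((h[...,1]<60)&(h[...,2]>90)); print([(r+200,(xs[ys==r]+128).tolist()) for r in sorted(set(ys))])
print(tri(T,(418,249.6),S,(136.3,206.8)))
# brown base outline (convex hull of base+discs), ellipse
for c,p in((T,(418,249.6)),(S,(136.3,206.8))): print(plane(c,p,.099).round(4))
C=cv2.convexHull(blob(T,(0,60,20),(20,255,115),(380,225,430,278)));print("base",ell(C),plane(T,ell(C)[0],.010).round(4))
E
```

```text
[(397, 249), (397, 250), (397, 251), (397, 252), (399, 256), (399, 257), (409, 250), (409, 251), (410, 250), (410, 251), (411, 250), (411, 251), (412, 249), (412, 250), (413, 249), (413, 250), (414, 249), (414, 250), (415, 249), (415, 250), (416, 248), (416, 249), (416, 250), (417, 248), (417, 249), (417, 250), (418, 249)]
[(np.int64(206), [135, 136, 137]), (np.int64(207), [134, 135, 136, 137]), (np.int64(208), [135, 136, 137]), (np.int64(209), [135, 136, 137]), (np.int64(210), [135, 136, 137, 138]), (np.int64(211), [135, 136, 137, 138]), (np.int64(212), [136, 137, 138]), (np.int64(213), [136, 137, 138]), (np.int64(214), [136, 137, 138, 139]), (np.int64(215), [136, 137, 138, 139]), (np.int64(216), [136, 137, 138, 139]), (np.int64(217), [137, 138, 139]), (np.int64(218), [137, 138, 139]), (np.int64(219), [137, 138, 139, 140]), (np.int64(220), [137, 138, 139, 140]), (np.int64(221), [138, 139, 140]), (np.int64(222), [138, 139, 140]), (np.int64(223), [138, 139, 140]), (np.int64(224), [138, 139, 140]), (np.int64(225), [139, 140]), (np.int64(226), [139, 140, 141]), (np.int64(227), [139, 140, 141]), (np.int64(228), [139, 140, 141]), (np.int64(229), [139, 140, 141])]
(array([ 0.51561577, -0.29049773,  0.09354062]), np.float64(0.0024029911602681236))
[ 0.5153 -0.29    0.099 ]
[ 0.5248 -0.2872  0.099 ]
base ((406.4516296386719, 251.35205078125), (31.997770309448242, 33.37357711791992), 125.20706176757812) [ 0.5168 -0.2881  0.01  ]
```

```bash
python3 -m handwheel '{"gripper":[0.1,0.1,0.1,0.1,0.1,0.1,0.1,0.1],"slide":[[-8,10,0],[-16,20,0],[-20,26,0],[-20,26,0],[-20,26,0],[-20,26,0],[-20,26,0],[-20,26,0]],"yaw":[0,0,0,0,0,0,0,0]}' 30
python3 -m handwheel '{"gripper":[0.1,0.1,0.1,0.1,0.1,0.1,0.1,0.1],"slide":[[-20,26,0],[-20,26,0],[-12,12,0],[-5,6,0],[0,0,0],[0,0,0],[0,0,0],[0,0,0]],"yaw":[0,0,0,0,0,0,0,0]}'
python3 - <<'E'
from h import *
S=camera("scene");o=sensors.get_obs()
p=o["ee_pos"];y=np.radians(o["tcp_rot"][2]);d=np.array([.518,-.288])-p[:2]
print(p,(1e3*np.array([d@[np.cos(y),np.sin(y)],d@[np.sin(y),-np.cos(y)]])).round(1))
e=ell(blob(S,*RED,(90,130,190,225),*RED2));print(e[0],proj(S,p+[0,0,-.0125]))
E
```

```text
time: 6.55
ee_pos: [0.5472, -0.2051, 0.1688]
tcp_rot: [-179.9, 0.1, 18.5]
wrist_force: [1.4, -0.2, 0.1]
opening: 0.0547
grasp_force: 31.7
time: 7.22
ee_pos: [0.5175, -0.2867, 0.1698]
tcp_rot: [-180.0, 0.0, 18.6]
wrist_force: [-0.9, 0.1, 0.7]
opening: 0.0544
grasp_force: 31.7
[ 0.51750546 -0.28676836  0.16991784] [0.1 1.3]
(131.90115356445312, 184.47230529785156) [132.27011539 184.06651884]
```

```bash
python3 -m handwheel '{"gripper":[0.1,0.1,0.1,0.1,0.1,0.1,0.1,0.1],"slide":[[0,1,8],[0,0,15],[0,0,15],[0,0,8],[0,0,0],[0,0,0],[0,0,0],[0,0,0]],"yaw":[0,0,0,0,0,0,0,0]}' 30
python3 - <<'E'
from h import *
S=camera("scene");T=camera("top");p=sensors.get_obs()["ee_pos"];print(p)
cv2.imwrite("pics/a5.png",np.hstack([cv2.resize(S["img"][175:245,105:175],(400,400),interpolation=2),cv2.resize(T["img"][215:285,375:445],(400,400),interpolation=2)])[:,:,::-1])
E
```

```text
time: 7.93
ee_pos: [0.5178, -0.289, 0.125]
tcp_rot: [179.9, -0.1, 18.5]
wrist_force: [-0.5, 0.5, 1.0]
opening: 0.0541
grasp_force: 31.7
[ 0.51765644 -0.28898743  0.12479389]
```

View pics/a5.png

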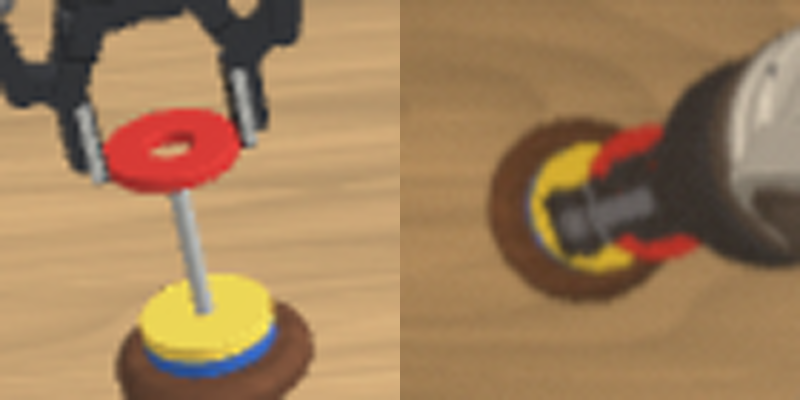

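```bash
python3 - <<'E'
from h import *
S=camera("scene");p=sensors.get_obs()["ee_pos"]
for n,C,z in(("red",blob(S,*RED,(100,170,180,235),*RED2),p[2]-.0085),("yel",blob(S,*YEL,(120,215,165,250)),.03)):
    C=C[:,0].astype(float); 
    m=C[:,1].min(); P=np.array([plane(S,q,z) for q in C])
    # circle of radius 28 mm fitted to back-projected far rim (upper contour half)
    up=P[P[:,0]<np.median(P[:,0])-.0]
    from scipy.optimize import least_squares
    r=least_squares(lambda a:np.hypot(up[:,0]-a[0],up[:,1]-a[1])-.028,up.mean(0)[:2]+[.02,0],loss="soft_l1",f_scale=.001)
    print(n,r.x.round(4),np.sqrt((r.fun**2).mean()).round(4),len(up))
print(p)
E
```

```text
red [ 0.5243 -0.289 ] 0.0017 27
yel [ 0.5246 -0.2895] 0.0077 32
[ 0.51760668 -0.28894114  0.1246673 ]
```

Measured in the same camera, the disc agrees with the holder: the red disc's centre is at (0.5243,-0.2890), the yellow pile's at (0.5246,-0.2895), and the post tip at x≈0.525. So they are aligned, and I lower the disc over the post.

```bash
python3 -m handwheel '{"gripper":[0.1,0.1,0.1,0.1,0.1,0.1,0.1,0.1],"slide":[[0,0,5],[0,0,6],[0,0,6],[0,0,6],[0,0,6],[0,0,0],[0,0,0],[0,0,0]],"yaw":[0,0,0,0,0,0,0,0]}' 30
python3 -m handwheel '{"gripper":[0.1,0.1,0.1,0.1,0.1,0.1,0.1,0.1],"slide":[[0,0,6],[0,0,8],[0,0,8],[0,0,8],[0,0,8],[0,0,2],[0,0,0],[0,0,0]],"yaw":[0,0,0,0,0,0,0,0]}'
```

```text
time: 8.75
ee_pos: [0.5174, -0.2888, 0.0951]
tcp_rot: [180.0, -0.0, 18.5]
wrist_force: [0.4, 0.4, -0.3]
opening: 0.0543
grasp_force: 31.7
time: 9.42
ee_pos: [0.5173, -0.2888, 0.0549]
tcp_rot: [-180.0, 0.0, 18.5]
wrist_force: [0.0, 0.1, 0.3]
opening: 0.0543
grasp_force: 31.7
```

No contact forces on the way down. I open and look.

```bash
python3 -m handwheel '{"gripper":[0.65,0.65,0.65,0.65,0.65,0.65,0.65,0.65],"slide":[[0,0,0],[0,0,0],[0,0,0],[0,0,0],[0,0,0],[0,0,0],[0,0,0],[0,0,0]],"yaw":[0,0,0,0,0,0,0,0]}' 30
python3 -m handwheel '{"gripper":[0.65,0.65,0.65,0.65,0.65,0.65,0.65,0.65],"slide":[[0,0,-5],[0,0,-15],[0,0,-25],[0,0,-30],[0,0,-30],[0,0,-30],[0,0,-10],[0,0,0]],"yaw":[0,0,0,0,0,0,0,0]}'
python3 - <<'E'
from h import *
S=camera("scene")
cv2.imwrite("pics/a6.png",cv2.resize(S["img"][195:255,110:170],(400,400),interpolation=2)[:,:,::-1])
E
```

```text
time: 10.08
ee_pos: [0.5173, -0.2888, 0.055]
tcp_rot: [180.0, 0.0, 18.5]
wrist_force: [0.1, -0.1, 0.3]
opening: 0.0703
grasp_force: 0.0
time: 10.75
ee_pos: [0.5183, -0.2894, 0.2036]
tcp_rot: [179.8, -0.2, 18.5]
wrist_force: [0.3, 1.1, 0.2]
opening: 0.0707
grasp_force: 0.0
```

View pics/a6.png

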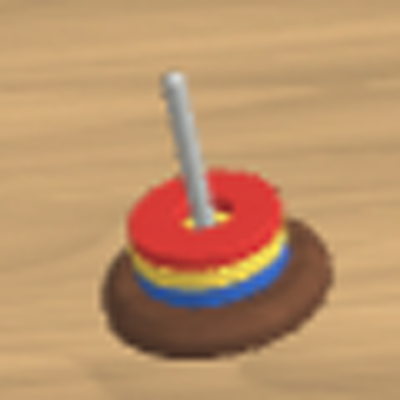

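The red disc lies flat on the yellow one, and the post comes up through its hole at (205,215). Next is the pan: move over the grip, then turn.

```bash
python3 -m handwheel '{"gripper":[0.3,0.3,0.3,0.3,0.3,0.3,0.3,0.3],"slide":[[7,-17,0],[14,-34,0],[14,-34,0],[14,-34,0],[14,-34,0],[14,-34,0],[14,-34,0],[14,-34,0]],"yaw":[0,0,0,0,0,0,0,0]}' 30
python3 -m handwheel '{"gripper":[0.3,0.3,0.3,0.3,0.3,0.3,0.3,0.3],"slide":[[14,-34,0],[14,-34,0],[14,-34,0],[14,-34,0],[14,-34,0],[7,-21,0],[0,0,0],[0,0,0]],"yaw":[0,0,0,0,0,0,0,0]}'
python3 -m handwheel '{"gripper":[0.3,0.3,0.3,0.3,0.3,0.3,0.3,0.3],"slide":[[0,0,0],[0,0,0],[0,0,0],[0,0,0],[0,0,0],[0,0,0],[0,0,0],[0,0,0]],"yaw":[-0.06,-0.12,-0.12,-0.12,-0.12,-0.12,-0.12,-0.12]}'
python3 -m handwheel '{"gripper":[0.3,0.3,0.3,0.3,0.3,0.3,0.3,0.3],"slide":[[0,0,0],[0,0,0],[0,0,0],[0,0,0],[0,0,0],[0,0,0],[0,0,0],[0,0,0]],"yaw":[-0.12,-0.12,-0.12,-0.07,-0.02,0,0,0]}'
python3 - <<'E'
from h import *
S=camera("scene");T=camera("top");o=sensors.get_obs();print(o["q"].round(1),o["ee_pos"],o["tcp_rot"])
# handle: bright low-saturation pixels
for c,b in((T,(112,236,158,258)),(S,(398,200,435,216))):
    hh=cv2.cvtColor(c["img"],cv2.COLOR_RGB2HSV);m=np.zeros(hh.shape[:2],np.uint8);s=np.s_[b[1]:b[3],b[0]:b[2]]
    m[s]=cv2.inRange(hh,np.array((0,0,120)),np.array((180,60,255)))[s]
    ys,xs=np.nonzero(m);P=np.array([plane(c,q,.033) for q in np.c_[xs,ys]]);u,_,v=np.linalg.svd(P[:,:2]-P[:,:2].mean(0),full_matrices=False)
    print("handle",len(xs),P.mean(0).round(4),"yaw",np.degrees(np.arctan2(*v[0][::-1])).round(1),"far end",P[P[:,1].argmax()].round(4))
# pan rim
C=cv2.convexHull(blob(T,(0,0,110),(180,60,255),(150,210,212,275)));print("rim",ell(C)[:2],plane(T,ell(C)[0],.034).round(4))
for c,b in((T,(203,228,235,252)),(S,(320,208,348,230))):
    r=cv2.minAreaRect(blob(c,(0,0,0),(180,255,90),b));print(r,plane(c,r[0],.032).round(4))
E
```

```text
time: 11.47
ee_pos: [0.5351, -0.0119, 0.1978]
tcp_rot: [-179.9, 0.2, 18.5]
wrist_force: [0.5, 0.6, 0.0]
opening: 0.0554
grasp_force: 0.0
time: 12.13
ee_pos: [0.549, 0.1887, 0.1977]
tcp_rot: [-179.8, 0.2, 19.0]
wrist_force: [0.4, -0.4, 0.1]
opening: 0.0555
grasp_force: 0.0
time: 12.8
ee_pos: [0.5495, 0.1864, 0.199]
tcp_rot: [-179.8, -0.1, 70.6]
wrist_force: [-0.1, -0.5, 0.4]
opening: 0.0554
grasp_force: 0.0
time: 13.47
ee_pos: [0.5497, 0.1876, 0.1998]
tcp_rot: [-179.9, -0.2, 96.1]
wrist_force: [-0.6, -0.3, -0.0]
opening: 0.0557
grasp_force: 0.0
[ 18.8   8.5   8.4  89.9   0.2 102.7] [0.5497532  0.18787467 0.19990328] [-1.79958081e+02 -1.63429983e-01  9.61304433e+01]
handle 938 [0.5254 0.4087 0.033 ] yaw -90.3 far end [0.5522 0.4707 0.033 ]
handle 203 [0.5329 0.3973 0.033 ] yaw -81.3 far end [0.5242 0.4475 0.033 ]
rim ((178.89456176757812, 263.7252502441406), (60.736061096191406, 146.03652954101562)) [0.482  0.2944 0.034 ]
((218.8660430908203, 236.11888122558594), (19.59601402282715, 16.40167999267578), 79.3803482055664) [0.5527 0.1951 0.032 ]
((334.5, 219.5), (9.0, 15.0), 90.0) [0.5509 0.1891 0.032 ]
```

```bash
python3 -m handwheel '{"gripper":[0.3,0.3,0.3,0.3,0.3,0.3,0.3,0.3],"slide":[[3.5,-3.5,10],[0,0,25],[0,0,30],[0,0,30],[0,0,25],[0,0,12],[0,0,0],[0,0,0]],"yaw":[0,0,0,0,0,0,0,0]}' 40
python3 - <<'E'
from h import *
S=camera("scene");o=sensors.get_obs();p=o["ee_pos"];print(p,o["tcp_rot"])
y=np.radians(o["tcp_rot"][2]);Y=np.array([np.sin(y),-np.cos(y),0])
b=(300,170,400,240)
for s in(1,-1): print("tip px in crop",((proj(S,p+s*Y*.028+[0,0,-.016])-b[:2])*7).round())
cv2.imwrite("pics/a7.png",cv2.resize(S["img"][b[1]:b[3],b[0]:b[2]],None,fx=7,fy=7,interpolation=2)[:,:,::-1])
E
```

```text
time: 14.23
ee_pos: [0.5458, 0.1916, 0.0685]
tcp_rot: [-180.0, -0.2, 96.2]
wrist_force: [-0.9, -0.3, 0.3]
opening: 0.0555
grasp_force: 0.0
[0.54644462 0.19180754 0.06957749] [179.94195175  -0.18793919  96.20456332]
tip px in crop [275. 332.]
tip px in crop [225. 247.]
```

View pics/a7.png

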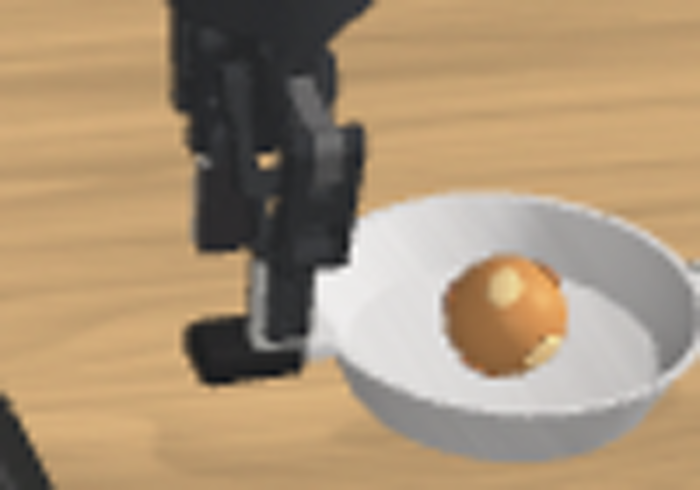

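The scene crop shows the pads above and on either side of the grip: front tip (285,340), rear tip (215,245), grip (245,350). The roll is in the middle of the pan at (505,315). The computed offset is at most 2 mm, so I lower and close gently.

```bash
python3 -m handwheel '{"gripper":[0.3,0.3,0.3,0.3,0.3,0.3,0.3,0.3],"slide":[[0,1,6],[0,0,8],[0,0,8],[0,0,8],[0,0,5],[0,0,3],[0,0,0],[0,0,0]],"yaw":[0,0,0,0,0,0,0,0]}' 25
python3 -m handwheel '{"gripper":[0.2,0.1,0,-0.05,-0.1,-0.15,-0.2,-0.23],"slide":[[0,0,0],[0,0,0],[0,0,0],[0,0,0],[0,0,0],[0,0,0],[0,0,0],[0,0,0]],"yaw":[0,0,0,0,0,0,0,0]}'
python3 -m handwheel '{"gripper":[-0.26,-0.28,-0.30,-0.32,-0.34,-0.36,-0.38,-0.40],"slide":[[0,0,0],[0,0,0],[0,0,0],[0,0,0],[0,0,0],[0,0,0],[0,0,0],[0,0,0]],"yaw":[0,0,0,0,0,0,0,0]}'
```

```text
time: 14.95
ee_pos: [0.5467, 0.1918, 0.0299]
tcp_rot: [-179.9, -0.2, 96.2]
wrist_force: [0.7, -0.1, -0.6]
opening: 0.0555
grasp_force: 0.0
time: 15.62
ee_pos: [0.5467, 0.1917, 0.03]
tcp_rot: [-180.0, -0.2, 96.2]
wrist_force: [-1.3, -0.2, -0.4]
opening: 0.0329
grasp_force: 0.0
time: 16.28
ee_pos: [0.5467, 0.1918, 0.03]
tcp_rot: [-180.0, -0.2, 96.2]
wrist_force: [-0.6, 0.4, 1.3]
opening: 0.0259
grasp_force: 10.3
```

```bash
python3 -m handwheel '{"gripper":[-0.45,-0.5,-0.6,-0.7,-0.8,-0.8,-0.8,-0.8],"slide":[[0,0,0],[0,0,0],[0,0,0],[0,0,0],[0,0,0],[0,0,0],[0,0,0],[0,0,0]],"yaw":[0,0,0,0,0,0,0,0]}' 45
python3 -m handwheel '{"gripper":[-0.8,-0.8,-0.8,-0.8,-0.8,-0.8,-0.8,-0.8],"slide":[[0,0,-0.5],[0,0,-1],[0,0,-1.5],[0,0,-2],[0,0,-2.5],[0,0,-3],[0,0,-3],[0,0,-3]],"yaw":[0,0,0,0,0,0,0,0]}'
python3 -m handwheel '{"gripper":[-0.8,-0.8,-0.8,-0.8,-0.8,-0.8,-0.8,-0.8],"slide":[[0,0,-3],[0,0,-3],[0,0,-3],[0,0,-2],[0,0,-1],[0,0,-0.5],[0,0,0],[0,0,0]],"yaw":[0,0,0,0,0,0,0,0]}'
cat > pan.py <<'E'
from h import *
import sys
S=camera("scene");T=camera("top");o=sensors.get_obs();p=o["ee_pos"];print(o["time"],p.round(4),o["tcp_rot"].round(1),o["opening"],o["grasp_force"])
y=np.radians(o["tcp_rot"][2]);d=np.array([np.cos(y),np.sin(y),0])*.098
X=p+d; q=proj(S,X); print("expected roll px (pan-mid, grip z-2mm)",proj(S,X+[0,0,-.002]).round(1))
x0,y0=(q-45).astype(int).clip(0)
C=blob(S,(5,90,60),(18,255,255),(int(q[0]-35),int(q[1]-30),int(q[0]+35),int(q[1]+30)))
(c,r)=cv2.minEnclosingCircle(C);print("roll px",np.round(c,1),round(r,1),"world at that height",plane(S,c,X[2]-.002).round(4),"pan mid",X.round(4))
im=S["img"][int(q[1]-60):int(q[1]+60),int(max(q[0]-80,0)):int(q[0]+80)]
cv2.imwrite(f"pics/{sys.argv[1]}.png",cv2.resize(im,None,fx=4,fy=4,interpolation=2)[:,:,::-1])
E
python3 pan.py b1
```

```text
time: 16.95
ee_pos: [0.5468, 0.1918, 0.0301]
tcp_rot: [-180.0, -0.2, 96.2]
wrist_force: [-0.4, -0.8, 2.7]
opening: 0.0254
grasp_force: 45.6
time: 17.62
ee_pos: [0.5468, 0.1918, 0.0469]
tcp_rot: [-180.0, -0.2, 96.2]
wrist_force: [-0.5, 0.8, -1.4]
opening: 0.0254
grasp_force: 45.1
time: 18.28
ee_pos: [0.5467, 0.1917, 0.0589]
tcp_rot: [-180.0, -0.2, 96.2]
wrist_force: [-0.2, -1.0, -2.2]
opening: 0.0254
grasp_force: 45.1
18.3833 [0.5467 0.1917 0.0588] [-179.9   -0.2   96.2] 0.02486174333290042 45.063820481300354
expected roll px (pan-mid, grip z-2mm) [373.  204.7]
roll px [377.5 185. ] 31.5 world at that height [0.4451 0.3268 0.0568] pan mid [0.5361 0.2891 0.0588]
```

```bash
cat > pan.py <<'E'
from h import *
S=camera("scene");T=camera("top");o=sensors.get_obs();p=o["ee_pos"];print(round(o["time"],2),p.round(4),o["tcp_rot"].round(1),o["grasp_force"].round(1))
y=np.radians(o["tcp_rot"][2]);d=np.array([np.cos(y),np.sin(y),0]);X=p+d*.098-[0,0,.002]; R={}
for n,c in(("scene",S),("top",T)):
    q=proj(c,X).astype(int); b=(*(q-22),*(q+22))
    k=c["img"][b[1]:b[3],b[0]:b[2]]; hh=cv2.cvtColor(k,cv2.COLOR_RGB2HSV)
    m=cv2.inRange(hh,np.array((5,110,60)),np.array((18,255,255)))
    C=cv2.findContours(m,cv2.RETR_EXTERNAL,cv2.CHAIN_APPROX_NONE)[0]
    C=max(C,key=cv2.contourArea); s,r=cv2.minEnclosingCircle(C); s=np.array(s)+b[:2]; R[n]=s
    print(n,"roll px",s.round(1),"r",round(r,1),"expected",proj(c,X).round(1))
    a=cv2.inRange(cv2.cvtColor(c["img"],cv2.COLOR_RGB2HSV),np.array((0,0,110)),np.array((180,45,255)))
    E=proj(c,p+d*.258); N=proj(c,p+d*.175); L=np.hypot(*(E-N)); u=(E-N)/L; w=np.array([-u[1],u[0]])
    ys,xs=np.nonzero(a); V=np.c_[xs,ys]-N; t=V@u; f=V@w; g=(t>0)&(t<L+8)&(abs(f)<9)
    if g.sum()>20: print(n,"handle: n",g.sum(),"offset across px near/far",[f[g&(t>i)&(t<=i+L/3)].mean().round(1) for i in(0,L/3,2*L/3)],"end at",t[g].max().round(1),"of",L.round(1))
X3,e=tri(T,R["top"],S,R["scene"]);print("roll tri",X3.round(4),"gap",round(e,4),"pan mid",X.round(4))
E
python3 pan.py
```

```text
Traceback (most recent call last):
  File "pan.py", line 2, in <module>
    S=camera("scene");T=camera("top");o=sensors.get_obs();p=o["ee_pos"];print(round(o["time"],2),p.round(4),o["tcp_rot"].round(1),o["grasp_force"].round(1))
                                                                                                                                  ^^^^^^^^^^^^^^^^^^^^^^
AttributeError: 'float' object has no attribute 'round'
```

```bash
sed -i 's/o\["grasp_force"\].round(1)/o["grasp_force"]/' pan.py; python3 pan.py
```

```text
18.58 [0.5467 0.1917 0.0589] [-180.    -0.2   96.2] 45.06378471851349
scene roll px [372.9 205.3] r 8.9 expected [373.  204.7]
scene handle: n 159 offset across px near/far [np.float64(0.6), np.float64(0.8), np.float64(0.7)] end at 30.3 of 30.6Traceback (most recent call last):
  File "pan.py", line 9, in <module>
    C=max(C,key=cv2.contourArea); s,r=cv2.minEnclosingCircle(C); s=np.array(s)+b[:2]; R[n]=s
ValueError: max() iterable argument is empty
```

The roll sits where expected (372.9,205.3, expected 373,204.7). The handle runs along the predicted line at a constant offset, so the pan is level. I lift further with soft ramps, then carry the pan across.

```bash
python3 -m handwheel '{"gripper":[-0.8,-0.8,-0.8,-0.8,-0.8,-0.8,-0.8,-0.8],"slide":[[0,0,-1],[0,0,-2],[0,0,-3],[0,0,-4],[0,0,-4],[0,0,-5],[0,0,-5],[0,0,-5]],"yaw":[0,0,0,0,0,0,0,0]}'
python3 -m handwheel '{"gripper":[-0.8,-0.8,-0.8,-0.8,-0.8,-0.8,-0.8,-0.8],"slide":[[0,0,-5],[0,0,-5],[0,0,-5],[0,0,-5],[0,0,-5],[0,0,-4],[0,0,-4],[0,0,-4]],"yaw":[0,0,0,0,0,0,0,0]}'
python3 -m handwheel '{"gripper":[-0.8,-0.8,-0.8,-0.8,-0.8,-0.8,-0.8,-0.8],"slide":[[0,0,-4],[0,0,-3],[0,0,-2],[0,0,-1],[0,0,0],[0,0,0],[0,0,0],[0,0,0]],"yaw":[0,0,0,0,0,0,0,0]}'
sed -i 's/    C=max(C,key/    if not C: print(n,"hidden"); continue\n    C=max(C,key/; s/^X3,e=/if len(R)==2: X3,e=/' pan.py; python3 pan.py
```

```text
time: 19.25
ee_pos: [0.5469, 0.1917, 0.0887]
tcp_rot: [-180.0, -0.2, 96.2]
wrist_force: [0.3, 0.0, -2.7]
opening: 0.0255
grasp_force: 45.1
time: 19.92
ee_pos: [0.5468, 0.1915, 0.1253]
tcp_rot: [-180.0, -0.2, 96.2]
wrist_force: [-0.6, 0.3, -2.4]
opening: 0.0254
grasp_force: 45.1
time: 20.58
ee_pos: [0.5467, 0.1914, 0.1347]
tcp_rot: [-179.9, -0.2, 96.2]
wrist_force: [0.0, 0.5, -1.6]
opening: 0.0255
grasp_force: 45.1
20.68 [0.5468 0.1915 0.1348] [-179.9   -0.2   96.2] 45.05613327026367
scene roll px [376.  179.2] r 9.3 expected [375.8 178.4]
scene handle: n 165 offset across px near/far [np.float64(0.7), np.float64(0.7), np.float64(0.8)] end at 30.8 of 31.6
top hidden
```

```bash
python3 -m handwheel '{"gripper":[-0.8,-0.8,-0.8,-0.8,-0.8,-0.8,-0.8,-0.8],"slide":[[-0.5,-0.2,0],[-1,-0.4,0],[-1.5,-0.5,0],[-2,-0.7,0],[-2.5,-0.9,0],[-3,-1,0],[-3.5,-1.2,0],[-4,-1.4,0]],"yaw":[0,0,0,0,0,0,0,0]}'
python3 -m handwheel '{"gripper":[-0.8,-0.8,-0.8,-0.8,-0.8,-0.8,-0.8,-0.8],"slide":[[-4,-1.4,0],[-4,-1.4,0],[-4,-1.4,0],[-4,-1.4,0],[-4,-1.4,0],[-4,-1.4,0],[-4,-1.4,0],[-4,-1.4,0]],"yaw":[0,0,0,0,0,0,0,0]}'
python3 pan.py
```

```text
time: 21.35
ee_pos: [0.5424, 0.1725, 0.135]
tcp_rot: [-180.0, -0.2, 96.2]
wrist_force: [0.1, -0.9, -1.9]
opening: 0.0255
grasp_force: 45.1
time: 22.02
ee_pos: [0.5347, 0.1395, 0.1348]
tcp_rot: [-180.0, -0.2, 96.2]
wrist_force: [0.5, -0.0, -1.8]
opening: 0.0251
grasp_force: 45.1
22.12 [0.5347 0.1393 0.1349] [-180.    -0.2   96.2] 45.02597451210022
scene roll px [353.7 178.4] r 9.1 expected [353.4 177.5]
scene handle: n 161 offset across px near/far [np.float64(0.7), np.float64(0.7), np.float64(0.8)] end at 31.0 of 31.7
top hidden
```

```bash
python3 -m handwheel '{"gripper":[-0.8,-0.8,-0.8,-0.8,-0.8,-0.8,-0.8,-0.8],"slide":[[-2,-0.7,0],[-3,-1,0],[-4,-1.4,0],[-4,-1.4,0],[-4,-1.4,0],[-4,-1.4,0],[-4,-1.4,0],[-4,-1.4,0]],"yaw":[0,0,0,0,0,0,0,0]}' >/dev/null
python3 -m handwheel '{"gripper":[-0.8,-0.8,-0.8,-0.8,-0.8,-0.8,-0.8,-0.8],"slide":[[-4,-1.4,0],[-4,-1.4,0],[-4,-1.4,0],[-4,-1.4,0],[-4,-1.4,0],[-4,-1.4,0],[-4,-1.4,0],[-4,-1.4,0]],"yaw":[0,0,0,0,0,0,0,0]}' >/dev/null
python3 -m handwheel '{"gripper":[-0.8,-0.8,-0.8,-0.8,-0.8,-0.8,-0.8,-0.8],"slide":[[-4,-1.4,0],[-4,-1.4,0],[-4,-1.4,0],[-4,-1.4,0],[-4,-1.4,0],[-4,-1.4,0],[-4,-1.4,0],[-4,-1.4,0]],"yaw":[0,0,0,0,0,0,0,0]}' >/dev/null
python3 -m handwheel '{"gripper":[-0.8,-0.8,-0.8,-0.8,-0.8,-0.8,-0.8,-0.8],"slide":[[-4,-1.4,0],[-4,-1.4,0],[-4,-1.4,0],[-4,-1.4,0],[-4,-1.4,0],[-4,-1.4,0],[-4,-1.4,0],[-4,-1.4,0]],"yaw":[0,0,0,0,0,0,0,0]}'
python3 -m handwheel '{"gripper":[-0.8,-0.8,-0.8,-0.8,-0.8,-0.8,-0.8,-0.8],"slide":[[-4,-1.4,0],[-4,-1.4,0],[-4,-1.4,0],[-4,-1.4,0],[-4,-1.4,0],[-4,-1.4,0],[-3.5,-1.2,0],[-3,-1,0]],"yaw":[0,0,0,0,0,0,0,0]}'
python3 -m handwheel '{"gripper":[-0.8,-0.8,-0.8,-0.8,-0.8,-0.8,-0.8,-0.8],"slide":[[-2.5,-0.9,0],[-2,-0.7,0],[-1.5,-0.5,0],[-1,-0.3,0],[-0.5,-0.2,0],[0,0,0],[0,0,0],[0,0,0]],"yaw":[0,0,0,0,0,0,0,0]}'
python3 pan.py
```

```text
time: 24.78
ee_pos: [0.5048, 0.0105, 0.1345]
tcp_rot: [-180.0, -0.2, 96.2]
wrist_force: [0.4, 0.5, -2.7]
opening: 0.0255
grasp_force: 45.0
time: 25.45
ee_pos: [0.4976, -0.021, 0.1345]
tcp_rot: [-180.0, -0.2, 96.2]
wrist_force: [-0.1, -0.4, -2.3]
opening: 0.0255
grasp_force: 45.0
time: 26.12
ee_pos: [0.4959, -0.0282, 0.1344]
tcp_rot: [-180.0, -0.2, 96.2]
wrist_force: [-0.4, 0.4, -2.4]
opening: 0.0251
grasp_force: 45.0
26.22 [ 0.4959 -0.0282  0.1344] [-180.    -0.2   96.2] 45.024107694625854
scene roll px [282.  175.5] r 9.0 expected [282.9 175. ]
scene handle: n 160 offset across px near/far [np.float64(0.7), np.float64(0.7), np.float64(0.8)] end at 31.3 of 32.0
top roll px [265.7 260.9] r 8.9 expected [265.7 261.2]
top handle: n 291 offset across px near/far [np.float64(1.1), np.float64(1.0), np.float64(1.0)] end at 35.5 of 36.3
roll tri [0.486  0.0682 0.1316] gap 0.0024 pan mid [0.4853 0.0692 0.1324]
```

```bash
python3 -m handwheel '{"gripper":[-0.8,-0.8,-0.8,-0.8,-0.8,-0.8,-0.8,-0.8],"slide":[[0,0,0],[0,0,0],[0,0,0],[0,0,0],[0,0,0],[0,0,0],[0,0,0],[0,0,0]],"yaw":[0.004,0.008,0.012,0.016,0.02,0.024,0.028,0.03]}' 
python3 -m handwheel '{"gripper":[-0.8,-0.8,-0.8,-0.8,-0.8,-0.8,-0.8,-0.8],"slide":[[0,0,0],[0,0,0],[0,0,0],[0,0,0],[0,0,0],[0,0,0],[0,0,0],[0,0,0]],"yaw":[0.03,0.03,0.03,0.03,0.03,0.03,0.03,0.03]}' >/dev/null
python3 -m handwheel '{"gripper":[-0.8,-0.8,-0.8,-0.8,-0.8,-0.8,-0.8,-0.8],"slide":[[0,0,0],[0,0,0],[0,0,0],[0,0,0],[0,0,0],[0,0,0],[0,0,0],[0,0,0]],"yaw":[0.03,0.03,0.03,0.03,0.03,0.03,0.03,0.03]}' >/dev/null
python3 -m handwheel '{"gripper":[-0.8,-0.8,-0.8,-0.8,-0.8,-0.8,-0.8,-0.8],"slide":[[0,0,0],[0,0,0],[0,0,0],[0,0,0],[0,0,0],[0,0,0],[0,0,0],[0,0,0]],"yaw":[0.03,0.03,0.03,0.03,0.03,0.03,0.03,0.03]}'
python3 -m handwheel '{"gripper":[-0.8,-0.8,-0.8,-0.8,-0.8,-0.8,-0.8,-0.8],"slide":[[0,0,0],[0,0,0],[0,0,0],[0,0,0],[0,0,0],[0,0,0],[0,0,0],[0,0,0]],"yaw":[0.03,0.03,0.03,0.03,0.03,0.03,0.03,0.03]}' >/dev/null
python3 -m handwheel '{"gripper":[-0.8,-0.8,-0.8,-0.8,-0.8,-0.8,-0.8,-0.8],"slide":[[0,0,0],[0,0,0],[0,0,0],[0,0,0],[0,0,0],[0,0,0],[0,0,0],[0,0,0]],"yaw":[0.03,0.03,0.03,0.03,0.03,0.03,0.03,0.03]}'
python3 -m handwheel '{"gripper":[-0.8,-0.8,-0.8,-0.8,-0.8,-0.8,-0.8,-0.8],"slide":[[0,0,0],[0,0,0],[0,0,0],[0,0,0],[0,0,0],[0,0,0],[0,0,0],[0,0,0]],"yaw":[0.03,0.03,0.03,0.028,0.024,0.02,0.016,0.012]}'
python3 -m handwheel '{"gripper":[-0.8,-0.8,-0.8,-0.8,-0.8,-0.8,-0.8,-0.8],"slide":[[0,0,0],[0,0,0],[0,0,0],[0,0,0],[0,0,0],[0,0,0],[0,0,0],[0,0,0]],"yaw":[0.004,0,0,0,0,0,0,0]}'
python3 pan.py
```

```text
time: 26.88
ee_pos: [0.4959, -0.0283, 0.1344]
tcp_rot: [-179.9, -0.2, 87.9]
wrist_force: [1.1, -0.2, -2.2]
opening: 0.0253
grasp_force: 45.0
time: 28.88
ee_pos: [0.4958, -0.0283, 0.1344]
tcp_rot: [-179.8, -0.1, 46.7]
wrist_force: [0.5, -0.3, -1.7]
opening: 0.0251
grasp_force: 45.0
time: 30.22
ee_pos: [0.4958, -0.0283, 0.1344]
tcp_rot: [-179.8, 0.0, 19.2]
wrist_force: [-0.3, -0.2, -2.1]
opening: 0.0254
grasp_force: 45.0
time: 30.88
ee_pos: [0.4959, -0.0283, 0.1344]
tcp_rot: [-179.8, 0.0, 8.4]
wrist_force: [-0.7, -1.2, -3.1]
opening: 0.0249
grasp_force: 45.0
time: 31.55
ee_pos: [0.4959, -0.0283, 0.1344]
tcp_rot: [-179.8, 0.0, 8.2]
wrist_force: [-0.2, -0.5, -1.4]
opening: 0.0253
grasp_force: 45.0
31.65 [ 0.4959 -0.0283  0.1344] [-179.8    0.     8.2] 45.014026165008545
scene roll px [253. 202.] r 9.5 expected [252.3 201.2]
scene handle: n 284 offset across px near/far [np.float64(-0.4), np.float64(0.5), np.float64(0.5)] end at 26.9 of 24.6
top hidden
```

```bash
python3 -m handwheel '{"gripper":[-0.8,-0.8,-0.8,-0.8,-0.8,-0.8,-0.8,-0.8],"slide":[[0,0,0],[0,0,0],[0,0,0],[0,0,0],[0,0,0],[0,0,0],[0,0,0],[0,0,0]],"yaw":[0,0,0,0,0,0,0,0]}' >/dev/null
python3 -m handwheel '{"gripper":[-0.8,-0.8,-0.8,-0.8,-0.8,-0.8,-0.8,-0.8],"slide":[[0,0,0],[0,0,0],[0,0,0],[0,0,0],[0,0,0],[0,0,0],[0,0,0],[0,0,0]],"yaw":[0,0,0,0,0,0,0,0]}'
python3 pan.py
python3 -c "
from h import *
S=camera('scene')['img'];cv2.imwrite('pics/z.png',cv2.resize(S[140:340,110:400],None,fx=2.7,fy=2.7,interpolation=2)[:,:,::-1])"
```

```text
time: 32.98
ee_pos: [0.4959, -0.0283, 0.1344]
tcp_rot: [-179.8, 0.0, 8.2]
wrist_force: [-0.7, -0.2, -2.0]
opening: 0.0254
grasp_force: 45.0
33.08 [ 0.4959 -0.0283  0.1344] [-179.8    0.     8.2] 45.01356840133667
scene roll px [253. 202.] r 9.5 expected [252.3 201.2]
scene handle: n 283 offset across px near/far [np.float64(-0.4), np.float64(0.5), np.float64(0.5)] end at 26.9 of 24.6
top hidden
```

View pics/z.png

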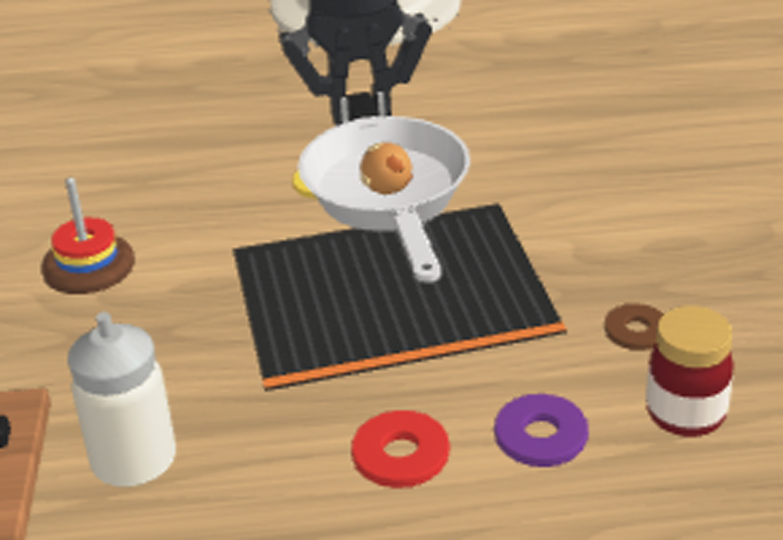

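The pan (385,170) is held level above the mat, its handle pointing to the guest's side and ending at (428,270). The roll rests in the middle at (386,167), unmoved between readings. The red disc is on the pile at (84,238), and the jar and pourer are where they were. I hand the job in.

```bash
python3 -c "
from workcell import ticket
print(ticket.job_done())"
```

```text
the job is handed in; nothing more can be done
None
```

I handed the job in: the red disc is on the holder's post, and the pan is held level about 10 cm above the middle of the mat, handle to the guest, with the roll in its middle; the judging result was not shown.

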